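# Put the knockout-punch sets back in size order on their storage strip

## Task

Put the four knockout-punch sets back on the storage strip in order of size, one standing upright in the middle of each round seat: the smallest on the red seat, then each next larger one along the row, so that the largest ends up at the far end from the red seat. Set each one down rather than dropping it, because the cutting edges chip, and leave the multimeter and the oil bottle where they are.

Things in the scene. Friction and masses are not known exactly. Their poses are not given: they have to be found in the camera images.
- punch_m20: the smallest of four sheet-metal knockout-punch sets, loose, standing upright on the bench: a round steel thing, its dark steel die (the widest part) 28 mm in diameter and 20 mm high, on a bright punch 20.4 mm in diameter and 14 mm high, with a bright hexagon bolt head about 14 mm across and 9 mm high on top; 43 mm high in all, about 0.12 kg. Origin: centre of its underside; z up its axis. The die, to be gripped, spans 14 to 34 mm above the origin
- punch_m25: the second smallest of four sheet-metal knockout-punch sets, loose, standing upright on the bench: a round steel thing, its dark steel die (the widest part) 34 mm in diameter and 22 mm high, on a bright punch 25.4 mm in diameter and 15 mm high, with a bright hexagon bolt head about 17 mm across and 10 mm high on top; 47 mm high in all, about 0.2 kg. Origin: centre of its underside; z up its axis. The die, to be gripped, spans 15 to 37 mm above the origin
- punch_m32: the second largest of four sheet-metal knockout-punch sets, loose, standing upright on the bench: a round steel thing, its dark steel die (the widest part) 42 mm in diameter and 24 mm high, on a bright punch 32.5 mm in diameter and 16 mm high, with a bright hexagon bolt head about 19 mm across and 11 mm high on top; 51 mm high in all, about 0.34 kg. Origin: centre of its underside; z up its axis. The die, to be gripped, spans 16 to 40 mm above the origin
- punch_m40: the largest of four sheet-metal knockout-punch sets, loose, standing upright on the bench: a round steel thing, its dark steel die (the widest part) 51 mm in diameter and 26 mm high, on a bright punch 40.5 mm in diameter and 17 mm high, with a bright hexagon bolt head about 22 mm across and 13 mm high on top; 56 mm high in all, about 0.55 kg. Origin: centre of its underside; z up its axis. The die, to be gripped, spans 17 to 43 mm above the origin
- seat_red: the red seat, at one end of the row (either end): a flat round disc, 60 mm in diameter, set level into the top of the storage strip. Origin: its centre, on the strip's top face, 18 mm above the bench; x across the strip, y along it, z up. The strip is a fixed plywood batten with aluminium edges, 364 mm long, 80 mm wide and 18 mm high; its four seats stand in one straight row, 85 mm from centre to centre
- seat_mid1: one of the two black seats in the middle of the row (it may be the one next to the red seat or the other one): a flat round disc, 60 mm in diameter, set level into the top of the storage strip. Origin: its centre, on the strip's top face, 18 mm above the bench; x across the strip, y along it, z up
- seat_mid2: the other of the two middle black seats: a flat round disc, 60 mm in diameter, set level into the top of the storage strip. Origin: its centre, on the strip's top face, 18 mm above the bench; x across the strip, y along it, z up
- seat_end: the black seat at the end of the row opposite the red seat: a flat round disc, 60 mm in diameter, set level into the top of the storage strip. Origin: its centre, on the strip's top face, 18 mm above the bench; x across the strip, y along it, z up
- multimeter: bystander: a yellow hand multimeter lying on its back to one side, loose, 180 x 88 mm and 46 mm high, 0.42 kg. Origin: centre of its underside, x along its length, z up
- oil_bottle: bystander: a green bottle of cutting oil with a red cap, standing loose on the other side, 52 mm in diameter and 125 mm high, 0.18 kg. Origin: centre of its underside, z up

How it is judged:
At the end, for the whole second after the job is handed in: Each punch set stands upright (within 0.1 rad) and still on the strip, its axis within 12 mm of the centre of its seat: the smallest on the red seat, the second smallest on the seat next to it, the second largest on the third, the largest on the seat at the other end (horizontal distance between punch_m20 and seat_red below 0.012 m and ((horizontal distance between seat_mid1 and seat_red below 0.12 m and horizontal distance between punch_m25 and seat_mid1 below 0.012 m) or (horizontal distance between seat_mid2 and seat_red below 0.12 m and horizontal distance between punch_m25 and seat_mid2 below 0.012 m)) and ((horizontal distance between seat_mid1 and seat_end below 0.12 m and horizontal distance between punch_m32 and seat_mid1 below 0.012 m) or (horizontal distance between seat_mid2 and seat_end below 0.12 m and horizontal distance between punch_m32 and seat_mid2 below 0.012 m)) and horizontal distance between punch_m40 and seat_end below 0.012 m and height (world z) of punch_m20 between 0.014 and 0.023 m and angle between each of punch_m20, punch_m25, punch_m32, punch_m40's own z axis and vertical below 0.1 rad and linear speed of each of punch_m20, punch_m25, punch_m32, punch_m40 below 0.02 m/s and height (world z) of punch_m25 between 0.014 and 0.023 m and height (world z) of punch_m32 between 0.014 and 0.023 m and height (world z) of punch_m40 between 0.014 and 0.023 m); the robot touches nothing.
It fails at once if a punch set is dropped: let go of, and falling, more than about 25 mm above where it would stand ((height (world z) of punch_m20 above 0.043 m and contact force between the fingers and punch_m20 below 0.05 N and linear speed of punch_m20 above 0.25 m/s) or (height (world z) of punch_m25 above 0.043 m and contact force between the fingers and punch_m25 below 0.05 N and linear speed of punch_m25 above 0.25 m/s) or (height (world z) of punch_m32 above 0.043 m and contact force between the fingers and punch_m32 below 0.05 N and linear speed of punch_m32 above 0.25 m/s) or (height (world z) of punch_m40 above 0.043 m and contact force between the fingers and punch_m40 below 0.05 N and linear speed of punch_m40 above 0.25 m/s)).
It fails at once if the multimeter or the oil bottle is shoved more than 20 mm or the bottle is knocked over (distance of any of multimeter, oil_bottle from where it was at the start of the episode above 0.02 m or angle between oil_bottle's own z axis and vertical above 0.4 rad).
It also fails if it takes over 93 s, if anything falls off the work surface, if the arm or the gripper's body presses on something with over 40 N, if the wrist force passes 120 N, or if a joint passes its speed limit or range.

## Robot

A 6-joint arm with a two-finger parallel gripper is mounted at the origin on the work surface. World frame = base frame: x ahead of the robot, y to its left, z up, the work surface at z = 0. Lengths are in m, angles in rad, forces in N, time in s.
With the tool pointing down it reaches from about 0.35 to 0.875 m from the base axis. Payload 15.5 kg.
Tool frame: the origin (TCP) lies between the finger pads; the fingertips stand 11 mm ahead of it and the grasp point (between the pads) lies 8 mm behind it (tip_extent is the z of the fingertips in the tool frame, in m); z points along the fingers, y is the line along which they close (so a half turn about z gives the same grasp; the last joint's range is limited). The gripper opens to 85 mm and grips with 20 to 120 N. Pads are 22 mm wide; open, the fingers measure 114 mm over their backs; the gripper's body (76 mm by 85 mm) begins 54 mm behind the grasp point. The pads swing forward as they close: fully open they stand 13 mm farther back than shut.
Start: joints at [-1.375, 0.494, 1.345, -0, 1.302, -0.096], TCP at [0.18, -0.599, 0.242] pointing down, gripper open.
Joint ranges: [-2.91, 2.91], [-0.82, 2.16], [0.22, 2.67], [-1.22, 4.37], [0.12, 2.79], [-3.08, 3.08]. Speed limits (rad/s): [1.89, 1.89, 2.57, 3.01, 3.01, 3.01].

## Interface

Orientations are given as a 3x3 rotation matrix whose columns are the frame's x, y, z axes.
In Python, from workcell import * gives the robot as it stands. The module is installed in compiled form; this text tells all that it offers.
- The arm moves only by the shell command python3 -m jog 'ROWS' [FORCE]. ROWS is JSON, one flat list of numbers, 5 for each row, row after row: the finger opening in mm, from 0 to 85.4, then the shift along the tool's x, y, z in units of 50 mm (1.0 is 50 mm), then the turn about the tool's z in units of 8 degrees (1.0 is 8 degrees). A call has 1 to 20 rows; each row shifts and turns the commanded pose from where the row before left it, along the tool's axes as they then stand; what a row does not reach is not made up. A row lasts 1/8 s, in which the tool goes at most 62.5 mm and 10.7 degrees, less where a joint would pass 70% of its speed; a pose out of reach is approached as far as the arm can. A call is refused whole if a number of a shift passes 1 or a number of a turn 1, either way. A call with a gripper value outside its range is refused whole. The fingers move at their own pace and stop on an object; FORCE is the grip in N (left out, the last holds). Time passes only in rows, so rows that do not move let the fingers close. It gives the time, the measured TCP pose, the force, the opening and the grip force at its end, in the units of the state.
- get_state(): the state, without advancing time (a new reading comes with each control period).
- camera(name): name is "side" or "top"; returns the picture (480x640x3 uint8, blue, green, red); there is no depth.
- calibration(name): a dict with "intrinsics" (3x3 intrinsics, pixels), "world_to_cam" (4x4, takes a point from world to camera coordinates). Camera axes: x right, y up, looking along -z (the intrinsics and any distortion apply to the point x, -y, -z); pixel columns grow to the right and rows downward; lengths in m; the calibration is good to about 2 mm. A picture is of the moment at which its call begins. calibration takes no time and is no camera call.
- sign_off(): hands the job in; it is judged then, once.
The state is a dict: "t": time; "joints": joint angles; "qd": joint speeds; "effort": joint torques, N m; "ee_pos": TCP position; "eef_rot": TCP orientation; "contact_force": force on the tool from outside, world axes, zero at the start; "ft_torque": the same for the moment, N m; "width": finger opening in m; "gripper_force": force on a finger pad.
Only numpy, scipy, OpenCV 4.12 (cv2) and the standard library are available. Lean on these libraries where they do the work, as an engineer would, in place of code of your own. Each camera call takes 0.05 s, during which the arm holds its last target. There are 200 camera calls.

## Working session

There is one attempt and no reset: what is moved stays moved. The work goes in short steps, Python scripts to look and compute and a shell command to move; the robot and the scene stay as the last step left them, time stands still between calls to the robot, and variables do not carry over. Pictures are saved under pics/ and viewed, at most 14 in all, crops included, and the job is handed in when it is done.

```bash
mkdir -p pics; python3 - <<'E'
from workcell import *
import cv2,numpy as np
for n in("top","side"):
    cv2.imwrite(f"pics/{n}0.png",camera(n)); c=calibration(n); print(n,c)
s=get_state(); print(s["t"],s["ee_pos"],np.round(s["eef_rot"],3),s["width"])
E
```

```text
top {'intrinsics': array([[496.18609911,   0.        , 322.21175858],
       [  0.        , 496.18609911, 241.43671799],
       [  0.        ,   0.        ,   1.        ]]), 'world_to_cam': array([[-0.01699346, -0.99969997,  0.01764088, -0.00745827],
       [ 0.99793788, -0.015866  ,  0.06219532, -0.52735985],
       [-0.06189677,  0.01866141,  0.99790808, -1.36414312],
       [ 0.        ,  0.        ,  0.        ,  1.        ]])}
side {'intrinsics': array([[504.84295773,   0.        , 317.15811296],
       [  0.        , 504.84295773, 235.0802334 ],
       [  0.        ,   0.        ,   1.        ]]), 'world_to_cam': array([[-8.19727061e-01, -5.72754000e-01, -6.33672999e-04,
         4.40496988e-01],
       [ 4.15198206e-01, -5.94994162e-01,  6.88180497e-01,
        -2.46446869e-01],
       [-3.94535164e-01,  5.63857076e-01,  7.25539249e-01,
        -9.02144797e-01],
       [ 0.00000000e+00,  0.00000000e+00,  0.00000000e+00,
         1.00000000e+00]])}
0.1 [ 0.1797522  -0.59827559  0.24176232] [[ 0.958  0.288 -0.   ]
 [ 0.288 -0.958  0.001]
 [ 0.    -0.001 -1.   ]] 0.0854530285734499
```

View pics/top0.png

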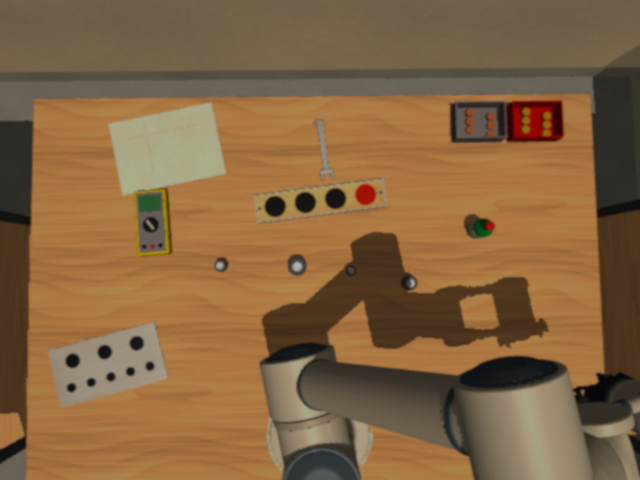

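View pics/side0.png

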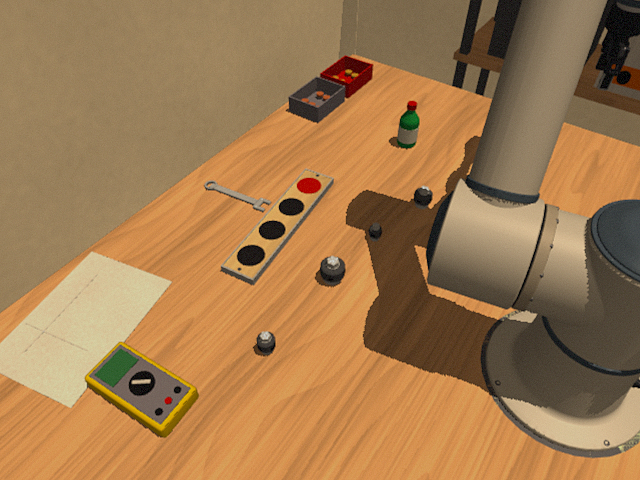

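Top view: seats at red (366,194), black (335,198), (305,202), (275,206). Punches at (221,265), (297,265) largest, (351,270) smallest, (409,283). The meter and the bottle are well clear to the sides. I'll enlarge this area.

```bash
python3 - <<'E'
import cv2,numpy as np
a=cv2.imread("pics/top0.png"); b=cv2.imread("pics/side0.png")
f=lambda im,x,y,w,h,k:cv2.resize(im[y:y+h,x:x+w],None,fx=k,fy=k,interpolation=cv2.INTER_CUBIC)
p=[cv2.convertScaleAbs(f(a,x-20,y-20,40,40,10),alpha=1.6,beta=15) for x,y in((221,265),(297,265),(351,270),(409,283))]
p=[cv2.resize(q,(300,300)) for q in p]
cv2.imwrite("pics/c1.png",np.vstack([np.hstack(p[:2]),np.hstack(p[2:])]))
p=[cv2.convertScaleAbs(f(b,x-25,y-25,50,50,6),alpha=1.6,beta=15) for x,y in((265,342),(332,268),(375,231),(423,196))]
cv2.imwrite("pics/c2.png",np.vstack([np.hstack(p[:2]),np.hstack(p[2:])]))
# seat centroids
hsv=cv2.cvtColor(a,cv2.COLOR_BGR2HSV)
for x,y,m in((366,194,0),(335,198,1),(305,202,1),(275,206,1)):
    k=np.zeros(a.shape[:2],np.uint8);cv2.circle(k,(x,y),14,255,-1)
    v=a.max(2)
    mm=((v<60) if m else ((a[...,2]>90)&(a[...,1]<60)))&(k>0)
    ys,xs=np.nonzero(mm);print(xs.mean(),ys.mean(),len(xs))
E
```

```text
365.0976430976431 194.05387205387206 297
335.05693950177937 198.05693950177937 281
304.87900355871886 202.0 281
274.6989247311828 205.94623655913978 279
```

View pics/c1.png

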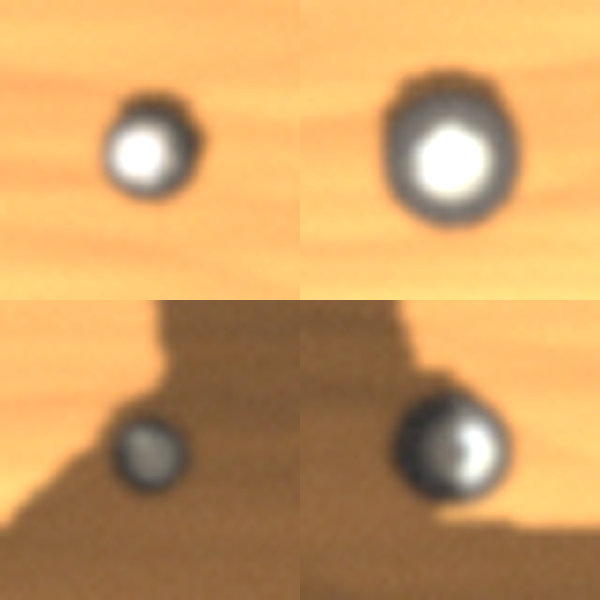

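View pics/c2.png

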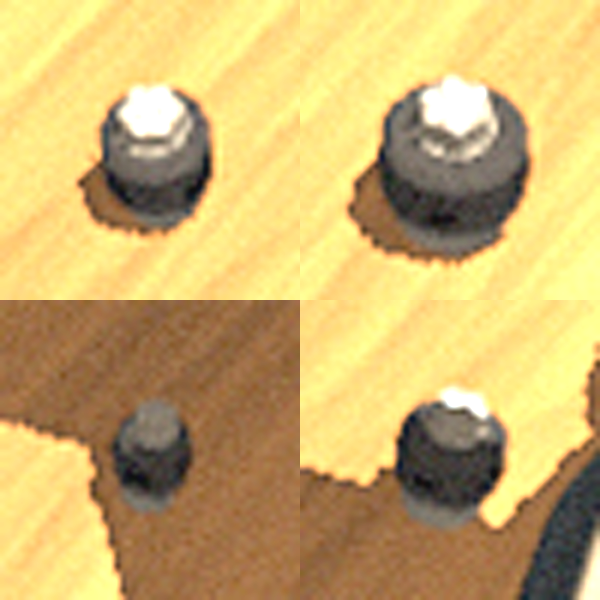

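Crops: die centres in the top view are about (220.8,264.6), (296.8,265.8) largest, (350.5,270.2) smallest, (409,282.1). In the side view the die middles are about (266,342), (332.5,270), (375,231.5), (422.7,197.3). Apparent widths give m25 on the left and m32 on the right.

```bash
cat > h.py <<'E'
from workcell import *
import numpy as np
def ray(n,u,v,z):
    c=calibration(n);K=c["intrinsics"];M=c["world_to_cam"];R=M[:3,:3];o=-R.T@M[:3,3]
    d=R.T@np.array([(u-K[0,2])/K[0,0],-(v-K[1,2])/K[1,1],-1.]);return (o+d*(z-o[2])/d[2])[:2]
def proj(n,p):
    c=calibration(n);q=(c["world_to_cam"]@np.r_[p,1])[:3]*[1,-1,-1];q=c["intrinsics"]@q;return q[:2]/q[2]
E
python3 - <<'E'
from h import *
for n,t,s,zt,zm in(("m25",(220.8,264.6),(266,342),.034,.026),("m40",(296.8,265.8),(332.5,270),.04,.03),("m20",(350.5,270.2),(375,231.5),.031,.024),("m32",(409,282.1),(422.7,197.3),.037,.028)):
    print(n,ray("top",*t,zt).round(4),ray("side",*s,zm).round(4))
for p,q in(((365.1,194.05),(309,185.5)),((335.06,198.06),(291,207)),((304.88,202),(272,230)),((274.7,205.95),(251,255))):print(ray("top",*p,.018).round(4),ray("side",*q,.018).round(4))
E
```

```text
m25 [0.4671 0.2621] [0.4646 0.2663]
m40 [0.4603 0.0547] [0.4578 0.0594]
m20 [ 0.4459 -0.0922] [ 0.4446 -0.0894]
m32 [ 0.4107 -0.2513] [ 0.4078 -0.2458]
[ 0.6581 -0.1385] [ 0.6573 -0.137 ]
[ 0.648  -0.0541] [ 0.6474 -0.0513]
[0.6381 0.0304] [0.6372 0.0323]
[0.6283 0.1146] [0.6278 0.1158]
```

```bash
cat >> h.py <<'E'
def to(*p):
    s=get_state();R=np.array(s["eef_rot"]);e=np.array(s["ee_pos"])
    print("t",round(s["t"],2),"pos",e.round(4),"yaw",np.degrees(np.arctan2(R[1,0],R[0,0])).round(2),"w",round(s["width"],4),"F",np.round(s["gripper_force"],1))
    for q in p:
        print(q,"units",(R.T@(np.array(q)-e)/.05).round(2))
E
python3 -m jog '[85,0,0,0,-1,85,0,0,0,-1,85,0,0,0,-1,85,0,0,0,-1,85,0,0,0,-1,85,0,0,0,-1,85,0,0,0,-1,85,0,0,0,-1,85,0,0,0,-1,85,0,0,0,-1,85,0,0,0,0]' 60
python3 -c "
from h import *
to((.409,-.248,.15))"
```

```text
t: 1.48
ee_pos: [0.1798, -0.5984, 0.242]
eef_rot: [[-0.116, 0.993, -0.0], [0.993, 0.116, 0.001], [0.001, -0.0, -1.0]]
contact_force: [0.3, -0.5, -0.3]
width: 0.085
gripper_force: 0.0
t 1.48 pos [ 0.1798 -0.5984  0.242 ] yaw 96.68 w 0.085 F 0.0
(0.409, -0.248, 0.15) units [6.43 5.37 1.84]
```

```bash
python3 -m jog '[85,0.64,0.54,0.18,0,85,0.64,0.54,0.18,0,85,0.64,0.54,0.18,0,85,0.64,0.54,0.18,0,85,0.64,0.54,0.18,0,85,0.64,0.54,0.18,0,85,0.64,0.54,0.18,0,85,0.64,0.54,0.18,0,85,0.64,0.54,0.18,0,85,0.67,0.51,0.22,0,85,0,0,0,0]' 60
python3 - <<'E'
from h import *
import cv2
to((.409,-.248,.017))
a=camera("top");b=camera("side")
f=lambda i,x,y:cv2.resize(i[y-40:y+40,x-40:x+40],(400,400),interpolation=cv2.INTER_CUBIC)
cv2.imwrite("pics/d1.png",np.hstack([f(a,409,283),f(b,423,196)]))
E
```

```text
t: 2.85
ee_pos: [0.4093, -0.2456, 0.1496]
eef_rot: [[-0.116, 0.993, -0.001], [0.993, 0.116, 0.001], [0.001, -0.001, -1.0]]
contact_force: [-0.7, -0.6, 0.3]
width: 0.0846
gripper_force: 0.0
t 2.85 pos [ 0.4093 -0.2456  0.1496] yaw 96.68 w 0.0846 F 0.0
(0.409, -0.248, 0.017) units [-0.05 -0.01  2.65]
```

View pics/d1.png

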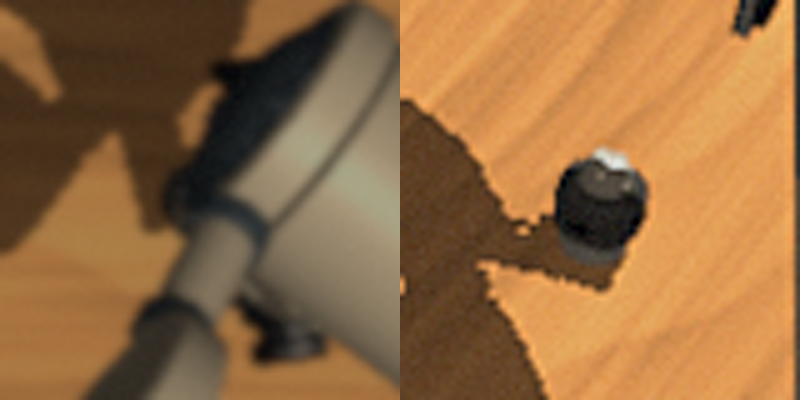

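The punch stands untouched at side pixel (423,197), and a fingertip shows at the crop's top right. I'll lower to just above it and check.

```bash
python3 -m jog '[85,-0.05,0,0.5,0,85,0,0,0.6,0,85,0,0,0.5,0,85,0,0,0,0]' 60
python3 - <<'E'
from h import *
import cv2
to((.409,-.248,.017))
b=camera("side")
cv2.imwrite("pics/d2.png",cv2.resize(b[120:240,360:520],(800,600),interpolation=cv2.INTER_CUBIC))
s=get_state();e=np.array(s["ee_pos"]);R=np.array(s["eef_rot"])
for k in(-.0425,0,.0425):print(proj("side",e+R[:,1]*k))
E
```

```text
t: 3.45
ee_pos: [0.4081, -0.2509, 0.0694]
eef_rot: [[-0.114, 0.993, -0.002], [0.993, 0.114, 0.001], [0.002, -0.002, -1.0]]
contact_force: [0.0, -0.1, 0.0]
width: 0.0851
gripper_force: 0.0
t 3.45 pos [ 0.4081 -0.2509  0.0694] yaw 96.56 w 0.0851 F 0.0
(0.409, -0.248, 0.017) units [0.05 0.03 1.05]
[444.09912217 187.94440757]
[426.20251997 182.12321998]
[408.73270245 176.44085168]
```

View pics/d2.png

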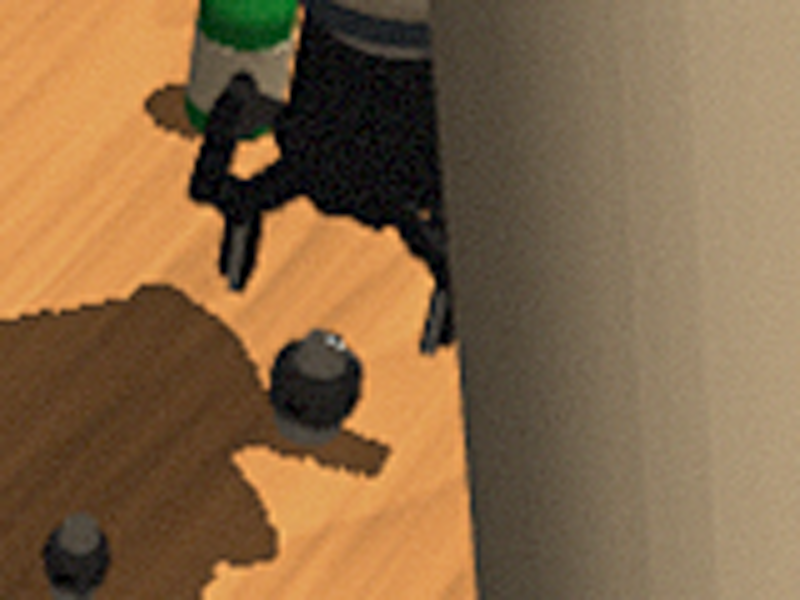

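Fingers straddle the punch: the tips are at side pixels (407,177) and (446,190), and the punch is at (423,197). Going down and gripping.

```bash
python3 -m jog '[85,0.05,0.03,0.4,0,85,0,0,0.4,0,85,0,0,0.25,0,85,0,0,0,0,0,0,0,0,0,0,0,0,0,0,0,0,0,0,0,0,0,0,0,0,0,0,0,0,0,0,0,0,0,0]' 60
python3 -c "
from h import *
to((.638,.031,.12))"
```

```text
t: 4.75
ee_pos: [0.4105, -0.2479, 0.0186]
eef_rot: [[-0.117, 0.993, 0.001], [0.993, 0.117, -0.001], [-0.001, 0.001, -1.0]]
contact_force: [-2.4, -0.3, 15.3]
width: 0.0404
gripper_force: 58.6
t 4.75 pos [ 0.4105 -0.2479  0.0186] yaw 96.72 w 0.0404 F 58.6
(0.638, 0.031, 0.12) units [ 5.01  5.17 -2.03]
```

```bash
python3 -m jog '[0,0,0,-0.5,0,0,0,0,-0.7,0,0,0.3,0.3,-0.6,0,0,0.6,0.6,-0.2,0,0,0.7,0.7,0,0,0,0.7,0.7,0,0,0,0.7,0.7,0,0,0,0.7,0.7,0,0,0,0.6,0.7,0,0,0,0.4,0.5,0,0,0,0.3,0.3,0,0,0,0,0,0,0,0,0,0,0,0]' 60
python3 -c "
from h import *
to((.638,.031,.045),(.638,.031,.0375))"
```

```text
t: 6.38
ee_pos: [0.6385, 0.0304, 0.1176]
eef_rot: [[-0.117, 0.993, -0.001], [0.993, 0.117, -0.0], [-0.0, -0.001, -1.0]]
contact_force: [-0.1, -0.9, -3.5]
width: 0.0402
gripper_force: 62.5
t 6.38 pos [0.6385 0.0304 0.1176] yaw 96.7 w 0.0402 F 62.5
(0.638, 0.031, 0.045) units [ 0.01 -0.01  1.45]
(0.638, 0.031, 0.0375) units [ 0.01 -0.01  1.6 ]
```

```bash
python3 -m jog '[0,0,0,0.5,0,0,0,0,0.6,0,0,0,0,0.3,0,0,0,0,0.1,0,0,0,0,0.08,0,0,0,0,0,0,0,0,0,0,0]' 60
python3 - <<'E'
from h import *
import cv2
to((.638,.031,.0375))
b=camera("side");a=camera("top")
cv2.imwrite("pics/d3.png",np.hstack([cv2.resize(i,(400,400),interpolation=cv2.INTER_CUBIC) for i in (b[180:280,220:320],a[150:250,255:355])]))
E
```

```text
t: 7.25
ee_pos: [0.6396, 0.031, 0.0394]
eef_rot: [[-0.117, 0.993, 0.001], [0.993, 0.117, -0.0], [-0.0, 0.001, -1.0]]
contact_force: [0.4, 0.2, -3.5]
width: 0.0403
gripper_force: 62.4
t 7.25 pos [0.6396 0.031  0.0394] yaw 96.72 w 0.0403 F 62.4
(0.638, 0.031, 0.0375) units [ 0.   -0.03  0.04]
```

View pics/d3.png

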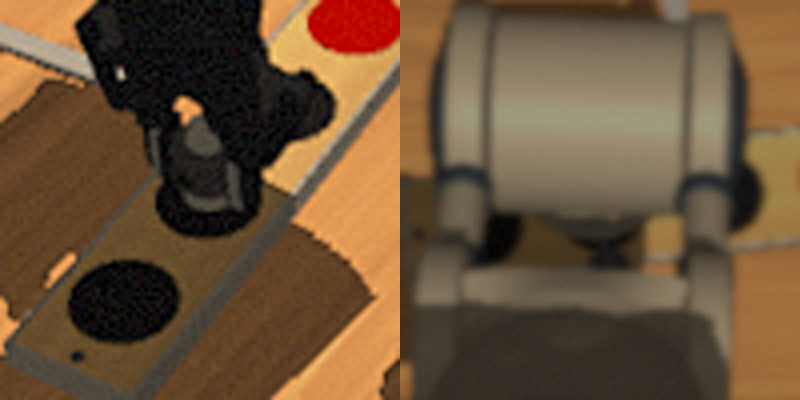

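The m32 punch hangs over the third seat, roughly centred, with the empty end seat in front of it at crop (125,300). Lowering to contact, then releasing.

```bash
python3 -m jog '[0,0,0,0.03,0,0,0,0,0.02,0,0,0,0,0,0]' 60; python3 -m jog '[70,0,0,0,0,70,0,0,0,0,70,0,0,0,0,70,0,0,-0.5,0,85,0,0,-0.8,0,85,0,0,-0.7,0,85,0,0,0,0]' 60
python3 -c "
from h import *
to((.445,-.091,.07),(.445,-.091,.015))"
```

```text
t: 7.72
ee_pos: [0.6394, 0.031, 0.0367]
eef_rot: [[-0.117, 0.993, 0.0], [0.993, 0.117, -0.0], [-0.0, 0.0, -1.0]]
contact_force: [-2.2, 0.1, 4.8]
width: 0.0402
gripper_force: 63.3
t: 8.6
ee_pos: [0.6409, 0.031, 0.1391]
eef_rot: [[-0.117, 0.993, 0.005], [0.993, 0.117, -0.0], [-0.001, 0.005, -1.0]]
contact_force: [0.3, 0.1, -0.4]
width: 0.0849
gripper_force: 0.0
t 8.6 pos [0.6409 0.031  0.1391] yaw 96.72 w 0.0849 F 0.0
(0.445, -0.091, 0.07) units [-1.96 -4.18  1.36]
(0.445, -0.091, 0.015) units [-1.96 -4.19  2.46]
```

```bash
python3 -m jog '[85,-0.2,-0.4,0,0,85,-0.35,-0.75,0,0,85,-0.35,-0.75,0,0,85,-0.35,-0.75,0.2,0,85,-0.35,-0.75,0.4,0,85,-0.26,-0.5,0.4,0,85,-0.1,-0.28,0.3,0,85,0,0,0,0,85,0,0,0,0]' 60
python3 -c "
from h import *
to((.445,-.091,.015))"
```

```text
t: 9.72
ee_pos: [0.4439, -0.0907, 0.0715]
eef_rot: [[-0.117, 0.993, 0.001], [0.993, 0.117, -0.0], [-0.0, 0.0, -1.0]]
contact_force: [0.1, 0.9, 0.2]
width: 0.0851
gripper_force: 0.0
t 9.72 pos [ 0.4439 -0.0907  0.0715] yaw 96.72 w 0.0851 F 0.0
(0.445, -0.091, 0.015) units [-0.01  0.02  1.13]
```

```bash
python3 -m jog '[85,0,0,0.4,0,85,0,0,0.4,0,85,0,0,0.3,0,85,0,0,0,0,0,0,0,0,0,0,0,0,0,0,0,0,0,0,0,0,0,0,0,0,0,0,0,0,0,0,0,0,0,0]' 50
python3 -c "
from h import *
to((.658,-.138,.115))"
```

```text
t: 10.98
ee_pos: [0.4436, -0.0909, 0.0169]
eef_rot: [[-0.117, 0.993, 0.001], [0.993, 0.117, -0.0], [-0.001, 0.001, -1.0]]
contact_force: [-0.6, 0.4, 13.4]
width: 0.0264
gripper_force: 48.3
t 10.97 pos [ 0.4436 -0.0909  0.0169] yaw 96.71 w 0.0264 F 48.3
(0.658, -0.138, 0.115) units [-1.44  4.15 -1.96]
```

```bash
python3 -m jog '[0,0,0,-0.5,0,0,0,0,-0.7,0,0,-0.1,0.3,-0.6,0,0,-0.24,0.65,-0.2,0,0,-0.25,0.75,0,0,0,-0.25,0.75,0,0,0,-0.25,0.7,0,0,0,-0.2,0.6,0,0,0,-0.15,0.4,0,0,0,0,0,0,0,0,0,0,0,0]' 50
python3 -c "
from h import *
to((.658,-.138,.0375))"
```

```text
t: 12.35
ee_pos: [0.6567, -0.1377, 0.116]
eef_rot: [[-0.117, 0.993, -0.001], [0.993, 0.117, 0.0], [0.0, -0.001, -1.0]]
contact_force: [-0.0, -0.0, -2.2]
width: 0.0262
gripper_force: 49.8
t 12.35 pos [ 0.6567 -0.1377  0.116 ] yaw 96.72 w 0.0262 F 49.8
(0.658, -0.138, 0.0375) units [-0.01  0.03  1.57]
```

```bash
python3 -m jog '[0,0,0.02,0.5,0,0,0,0,0.6,0,0,0,0,0.3,0,0,0,0,0.1,0,0,0,0,0.05,0,0,0,0,0,0]' 50
python3 - <<'E'
from h import *
import cv2
to((.658,-.138,.035))
b=camera("side")
cv2.imwrite("pics/d4.png",cv2.resize(b[150:270,220:380],(800,600),interpolation=cv2.INTER_CUBIC))
E
```

```text
t: 13.1
ee_pos: [0.6591, -0.138, 0.0395]
eef_rot: [[-0.117, 0.993, 0.001], [0.993, 0.117, -0.0], [-0.0, 0.001, -1.0]]
contact_force: [-0.5, 0.2, -1.4]
width: 0.0263
gripper_force: 49.7
t 13.1 pos [ 0.6591 -0.138   0.0395] yaw 96.72 w 0.0263 F 49.7
(0.658, -0.138, 0.035) units [ 0.   -0.02  0.09]
```

View pics/d4.png

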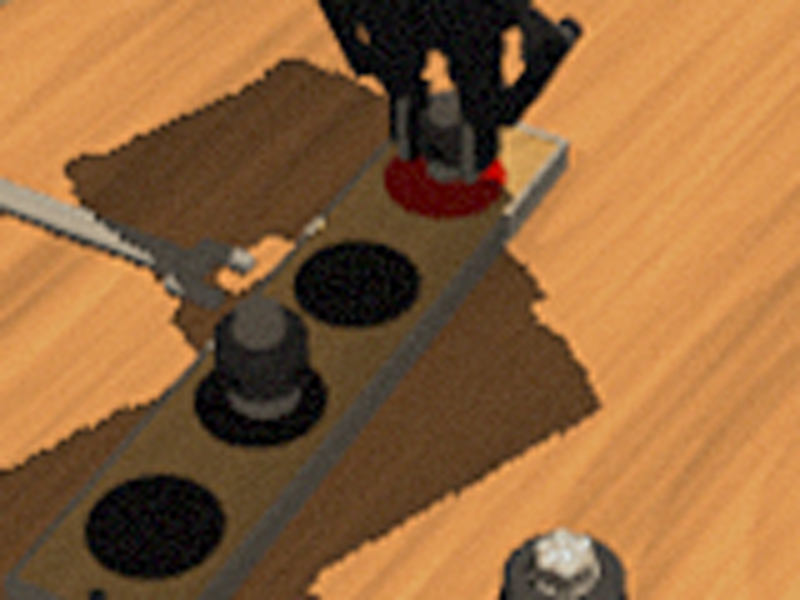

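m32 stands centred: its base is at crop (265,400) and the seat centre is at (261,402). m20 is over the middle of the red seat. Lowering the last 4 mm and releasing.

```bash
python3 -m jog '[0,0,0,0.04,0,0,0,0,0.03,0,0,0,0,0.02,0,0,0,0,0,0]' 50; python3 -m jog '[70,0,0,0,0,70,0,0,0,0,70,0,0,0,0,70,0,0,-0.5,0,85,0,0,-0.8,0,85,0,0,-0.7,0,85,0,0,0,0]' 60
python3 -c "
from h import *
to((.466,.264,.13),(.466,.264,.08))"
```

```text
t: 13.65
ee_pos: [0.6588, -0.1379, 0.0349]
eef_rot: [[-0.117, 0.993, 0.0], [0.993, 0.117, -0.0], [-0.0, 0.0, -1.0]]
contact_force: [-3.7, 0.6, 9.3]
width: 0.0263
gripper_force: 50.7
t: 14.52
ee_pos: [0.6602, -0.1383, 0.1372]
eef_rot: [[-0.117, 0.993, 0.005], [0.993, 0.117, -0.001], [-0.002, 0.005, -1.0]]
contact_force: [0.1, -0.2, 0.1]
width: 0.085
gripper_force: 0.0
t 14.53 pos [ 0.6602 -0.1383  0.1372] yaw 96.72 w 0.085 F 0.0
(0.466, 0.264, 0.13) units [ 8.45 -2.92  0.11]
(0.466, 0.264, 0.08) units [ 8.45 -2.92  1.11]
```

```bash
python3 -m jog '[85,0.4,-0.12,0,0,85,0.75,-0.25,0,0,85,0.75,-0.25,0,0,85,0.75,-0.25,0,0,85,0.75,-0.25,0,0,85,0.75,-0.25,0,0,85,0.75,-0.25,0,0,85,0.75,-0.25,0,0,85,0.75,-0.25,0.1,0,85,0.75,-0.25,0.3,0,85,0.7,-0.25,0.4,0,85,0.4,-0.2,0.3,0,85,0.2,-0.1,0.2,0,85,0,0,0,0,85,0,0,0,0]' 60
python3 -c "
from h import *
to((.466,.264,.017))"
```

```text
t: 16.4
ee_pos: [0.4648, 0.2642, 0.0696]
eef_rot: [[-0.117, 0.993, 0.0], [0.993, 0.117, 0.0], [0.0, 0.001, -1.0]]
contact_force: [0.4, -0.2, -0.7]
width: 0.0849
gripper_force: 0.0
t 16.4 pos [0.4648 0.2642 0.0696] yaw 96.69 w 0.0849 F 0.0
(0.466, 0.264, 0.017) units [-0.01  0.02  1.05]
```

```bash
python3 -m jog '[85,0,0,0.4,0,85,0,0,0.4,0,85,0,0,0.25,0,85,0,0,0,0,0,0,0,0,0,0,0,0,0,0,0,0,0,0,0,0,0,0,0,0,0,0,0,0,0,0,0,0,0,0]' 60
python3 -c "
from h import *
to((.648,-.053,.118))"
```

```text
t: 17.65
ee_pos: [0.4645, 0.2648, 0.0174]
eef_rot: [[-0.117, 0.993, 0.001], [0.993, 0.117, 0.0], [0.0, 0.001, -1.0]]
contact_force: [-1.4, -0.5, 8.9]
width: 0.0324
gripper_force: 58.6
t 17.65 pos [0.4645 0.2648 0.0174] yaw 96.72 w 0.0324 F 58.6
(0.648, -0.053, 0.118) units [-6.74  2.9  -2.01]
```

```bash
python3 -m jog '[0,0,0,-0.5,0,0,0,0,-0.8,0,0,-0.3,0.1,-0.7,0,0,-0.6,0.25,-0.1,0,0,-0.7,0.3,0,0,0,-0.7,0.3,0,0,0,-0.7,0.3,0,0,0,-0.7,0.3,0,0,0,-0.7,0.3,0,0,0,-0.7,0.3,0,0,0,-0.7,0.3,0,0,0,-0.5,0.25,0,0,0,-0.3,0.15,0,0,0,-0.14,0.07,0,0,0,0,0,0,0,0,0,0,0,0]' 60
python3 -c "
from h import *
to((.648,-.053,.038))"
```

```text
t: 19.65
ee_pos: [0.6482, -0.0521, 0.1218]
eef_rot: [[-0.118, 0.993, -0.0], [0.993, 0.118, 0.0], [0.0, -0.0, -1.0]]
contact_force: [-0.8, -0.5, -2.4]
width: 0.0322
gripper_force: 60.3
t 19.65 pos [ 0.6482 -0.0521  0.1218] yaw 96.76 w 0.0322 F 60.3
(0.648, -0.053, 0.038) units [-0.02 -0.01  1.68]
```

```bash
python3 -m jog '[0,-0.02,0,0.5,0,0,0,0,0.6,0,0,0,0,0.3,0,0,0,0,0.15,0,0,0,0,0.1,0,0,0,0,0.04,0,0,0,0,0,0,0,0,0,0,0]' 60
python3 -c "
from h import *
to((.648,-.053,.0354))"
```

```text
t: 20.65
ee_pos: [0.649, -0.054, 0.0377]
eef_rot: [[-0.117, 0.993, 0.001], [0.993, 0.117, -0.0], [-0.0, 0.001, -1.0]]
contact_force: [-0.8, -0.1, -2.5]
width: 0.0323
gripper_force: 60.2
t 20.65 pos [ 0.649  -0.054   0.0377] yaw 96.72 w 0.0323 F 60.2
(0.648, -0.053, 0.0354) units [ 0.02 -0.02  0.05]
```

```bash
python3 -m jog '[0,0,0,0.03,0,0,0,0,0.02,0,0,0,0,0,0]' 60; python3 -m jog '[70,0,0,0,0,70,0,0,0,0,70,0,0,0,0,70,0,0,-0.5,0,85,0,0,-0.8,0,85,0,0,-0.7,0,85,0,0,0,0]' 60
python3 -c "
from h import *
to((.459,.057,.08))"
```

```text
t: 21.02
ee_pos: [0.649, -0.054, 0.0355]
eef_rot: [[-0.117, 0.993, 0.001], [0.993, 0.117, -0.0], [-0.0, 0.001, -1.0]]
contact_force: [-3.3, 0.9, 9.0]
width: 0.0324
gripper_force: 61.3
t: 21.9
ee_pos: [0.6503, -0.0542, 0.1376]
eef_rot: [[-0.117, 0.993, 0.005], [0.993, 0.117, -0.001], [-0.001, 0.005, -1.0]]
contact_force: [0.0, -0.7, -0.6]
width: 0.0851
gripper_force: 0.0
t 21.9 pos [ 0.6503 -0.0542  0.1376] yaw 96.72 w 0.0851 F 0.0
(0.459, 0.057, 0.08) units [ 2.66 -3.55  1.13]
```

```bash
python3 -m jog '[85,0.3,-0.4,0,0,85,0.45,-0.6,0,0,85,0.45,-0.6,0,0,85,0.45,-0.6,0.1,0,85,0.45,-0.6,0.3,0,85,0.36,-0.45,0.4,0,85,0.2,-0.3,0.3,0,85,0,0,0,0,85,0,0,0,0]' 80
python3 - <<'E'
from h import *
import cv2
to((.459,.057,.015))
b=camera("side")
cv2.imwrite("pics/d5.png",cv2.resize(b[160:310,220:420],(800,600),interpolation=cv2.INTER_CUBIC))
E
```

```text
t: 23.02
ee_pos: [0.4579, 0.0572, 0.08]
eef_rot: [[-0.117, 0.993, 0.001], [0.993, 0.117, -0.0], [-0.0, 0.001, -1.0]]
contact_force: [0.6, 0.0, -0.6]
width: 0.0849
gripper_force: 0.0
t 23.02 pos [0.4579 0.0572 0.08  ] yaw 96.72 w 0.0849 F 0.0
(0.459, 0.057, 0.015) units [-0.01  0.02  1.3 ]
```

View pics/d5.png

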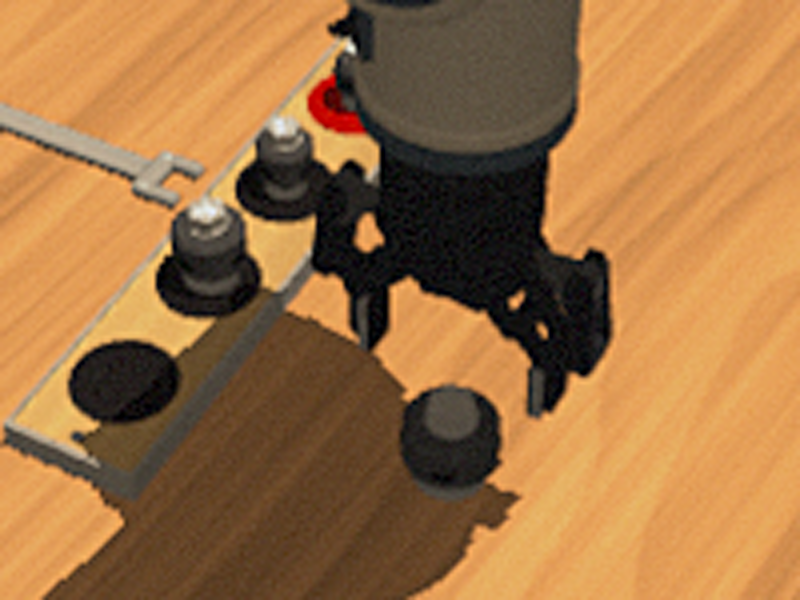

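The m25 base, near crop (287,185), sits on its seat, and m32 is on its own. The fingers straddle m40: tips at (372,345) and (540,410), punch at (450,440). Gripping.

```bash
python3 -m jog '[85,0,0.02,0.5,0,85,0,0,0.5,0,85,0,0,0.3,0,85,0,0,0,0,0,0,0,0,0,0,0,0,0,0,0,0,0,0,0,0,0,0,0,0,0,0,0,0,0,0,0,0,0,0]' 80
python3 -c "
from h import *
to((.628,.115,.118))"
```

```text
t: 24.32
ee_pos: [0.4591, 0.0574, 0.016]
eef_rot: [[-0.117, 0.993, 0.003], [0.993, 0.117, -0.0], [-0.0, 0.003, -1.0]]
contact_force: [-0.5, -0.1, 18.1]
width: 0.0492
gripper_force: 79.6
t 24.32 pos [0.4591 0.0574 0.016 ] yaw 96.72 w 0.0492 F 79.6
(0.628, 0.115, 0.118) units [ 0.75  3.5  -2.03]
```

```bash
python3 -m jog '[0,0,0,-0.4,0,0,0,0,-0.7,0,0,0.03,0.1,-0.7,0,0,0.1,0.4,-0.2,0,0,0.12,0.6,0,0,0,0.12,0.6,0,0,0,0.12,0.6,0,0,0,0.12,0.5,0,0,0,0.08,0.4,0,0,0,0.06,0.3,0,0,0,0,0,0,0,0,0,0,0,0]' 80
python3 -c "
from h import *
to((.628,.115,.038))"
```

```text
t: 25.82
ee_pos: [0.6264, 0.115, 0.1146]
eef_rot: [[-0.117, 0.993, -0.001], [0.993, 0.117, -0.0], [0.0, -0.001, -1.0]]
contact_force: [0.1, -0.7, -6.5]
width: 0.0488
gripper_force: 85.3
t 25.82 pos [0.6264 0.115  0.1146] yaw 96.72 w 0.0488 F 85.3
(0.628, 0.115, 0.038) units [-0.    0.03  1.53]
```

```bash
python3 -m jog '[0,0,0.02,0.5,0,0,0,0,0.5,0,0,0,0,0.3,0,0,0,0,0.13,0,0,0,0,0.1,0,0,0,0,0,0,0,0,0,0,0]' 80
python3 -c "
from h import *
to((.628,.115,.034))"
```

```text
t: 26.7
ee_pos: [0.6287, 0.1153, 0.0388]
eef_rot: [[-0.117, 0.993, 0.001], [0.993, 0.117, 0.0], [-0.0, 0.001, -1.0]]
contact_force: [-0.1, 0.4, -6.0]
width: 0.0485
gripper_force: 85.2
t 26.7 pos [0.6287 0.1153 0.0388] yaw 96.72 w 0.0485 F 85.2
(0.628, 0.115, 0.034) units [-0.01 -0.01  0.1 ]
```

```bash
python3 -m jog '[0,0,0,0.05,0,0,0,0,0.03,0,0,0,0,0.02,0,0,0,0,0,0]' 80; python3 -m jog '[80,0,0,0,0,80,0,0,0,0,80,0,0,0,0,85,0,0,-0.4,0,85,0,0,-0.8,0,85,0,0,-0.8,0,85,0,0,-0.8,0,85,0,-0.8,-0.5,0,85,0,-0.8,-0.3,0,85,0,-0.8,0,0,85,0,-0.8,0,0,85,0,0,0,0]' 60
python3 - <<'E'
from h import *
import cv2
to()
b=camera("side");a=camera("top")
cv2.imwrite("pics/e1.png",cv2.resize(b[150:300,200:400],(800,600),interpolation=cv2.INTER_CUBIC))
cv2.imwrite("pics/e2.png",cv2.resize(a[140:290,220:420],(800,600),interpolation=cv2.INTER_CUBIC))
E
```

```text
t: 27.2
ee_pos: [0.6284, 0.1153, 0.0341]
eef_rot: [[-0.117, 0.993, 0.0], [0.993, 0.117, -0.0], [-0.0, 0.0, -1.0]]
contact_force: [-5.9, -1.3, 10.2]
width: 0.0493
gripper_force: 86.8
t: 28.7
ee_pos: [0.4669, 0.0964, 0.2146]
eef_rot: [[-0.117, 0.993, -0.0], [0.993, 0.117, -0.0], [0.0, -0.0, -1.0]]
contact_force: [0.7, -1.2, -0.2]
width: 0.0854
gripper_force: 0.0
t 28.7 pos [0.4669 0.0964 0.2146] yaw 96.72 w 0.0854 F 0.0
```

View pics/e1.png

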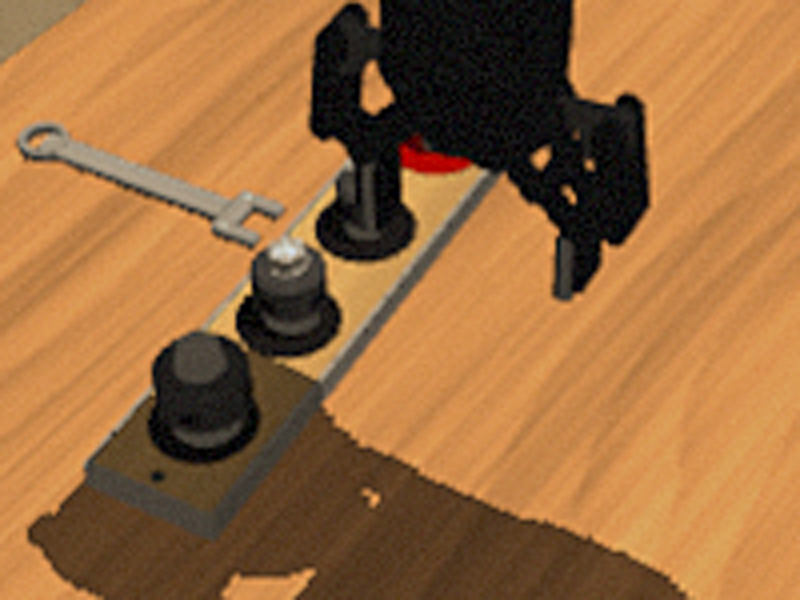

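View pics/e2.png

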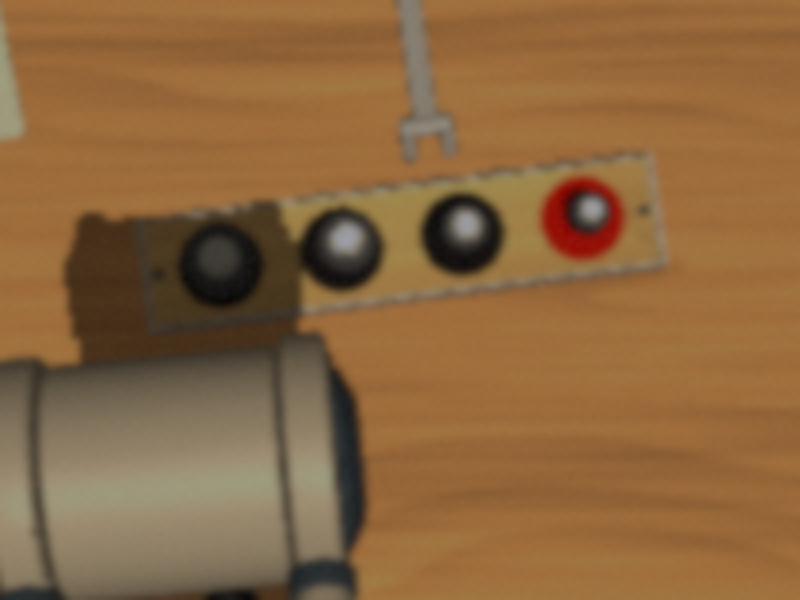

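All four stand upright and centred in order of size. m20 is about (587,211) against a red seat centre of (582,217), roughly 4 mm off and partly parallax. The others are within a few mm, and the arm is clear.

```bash
python3 -c "
from workcell import *
print(sign_off())"
```

```text
the job is handed in; nothing more can be done
None
```

All four punch sets are set down upright in order of size, from m20 on the red seat to m40 at the far end, each within about 5 mm of its seat centre by eye in the last pictures; I kept the arm clear of the multimeter and oil bottle, and handed the job in at about 29 s (no verdict was shown).

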